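Take up a handwheel's lost motion, then open the valve one turn

ROBOT

A 6-joint arm with a two-finger parallel gripper is mounted at the origin on a cart in front of the work surface, level with it; the furniture and walls round the work are solid. World frame = base frame: x ahead of the robot, y to its left, z up, the work surface at z = 0. Lengths are in m, angles in rad, forces in N, time in s.
With the tool pointing down it reaches from about 0.35 to 0.775 m from the base axis. Payload 5.5 kg.
Tool frame: the origin (TCP) lies at the very end of the fingers, on their centre line; the grasp point (between the pads) lies 19 mm behind it; z points along the fingers, y is the line along which they close (so a half turn about z gives the same grasp; the last joint's range is limited). The gripper opens to 85 mm and grips with 20 to 120 N. Pads are 22 mm wide; open, the fingers measure 114 mm over their backs; the gripper's body (76 mm by 85 mm) begins 54 mm behind the grasp point. The pads swing forward as they close: fully open they stand 13 mm farther back than shut.
Start: joints at [-1.347, 0.313, 0.046, 1.304, 0, 1.431], TCP at [0.205, -0.537, 0.231] pointing down, gripper open.
Joint ranges: [-2.76, 2.76], [-0.86, 1.69], [-1.03, 1.26], [-2.2, 2.34], [-1.47, 1.5], [-3.14, 3.14]. Speed limits (rad/s): [2.57, 2.57, 3.14, 3.14, 3.14, 3.14].

INTERFACE

Orientations are given as a unit quaternion [w, x, y, z].
In Python, from workcell import get_state, read_camera, calibration, hand_in gives the robot as it stands.
- The arm moves only by the tool drive_tool, never from a script. Its argument "deltas" is a list that holds one entry, the list of rows, each a list of 7 numbers: the closure in counts, from 0 (fully open) to 255 (shut), then the shift along the tool's x, y, z in m, then the turn, a rotation vector about the tool's x, y, z in degrees. A call has 1 to 12 rows; each row is the pose to reach, as a shift and turn from the pose commanded when the call began, along the tool's axes at that moment; what a row does not reach only later rows make up. A row lasts 1/8 s, in which the tool goes at most 62.5 mm and 10.7 degrees, less where a joint would pass 70% of its speed; a pose out of reach is approached as far as the arm can. A call with a gripper value outside its range is refused whole. The fingers move at their own pace and stop on an object; "newtons" is the grip in N (left out, the last holds). Time passes only in rows, so rows that repeat a pose let the fingers close. It gives the time, the measured TCP pose, the force, the opening and the grip force at its end, in the units of the state.
- get_state(): the state, without advancing time (a new reading comes with each control period).
- read_camera(name): name is "side" or "top"; returns (picture, depth): 384x512x3 uint8, red, green, blue; 384x512 float32, m along the optical axis (not along the pixel's ray), 0 where there is no reading.
- calibration(name): a dict with "mtx" (3x3 intrinsics, pixels), "k1" (the pictures are not rectified: a ray, as slopes to the right and down, at radius r is drawn at 1 + k1 r^2 times it, then the intrinsics apply), "world_from_camera" (4x4, takes a point from camera to world coordinates). Camera axes: x right, y up, looking along -z (the intrinsics and any distortion apply to the point x, -y, -z); pixel columns grow to the right and rows downward; lengths in m; the calibration is good to about 2 mm. A picture is of the moment at which its call begins. calibration takes no time and is no camera call.
- hand_in(): hands the job in; it is judged then, once.
The state is a dict: "clock": time; "joint_pos": joint angles; "qvel": joint speeds; "tau": joint torques, N m; "tcp_pos": TCP position; "orientation": TCP orientation; "wrist_force": force on the tool from outside, world axes, zero at the start; "ft_torque": the same for the moment, N m; "finger_gap": finger opening in m; "grip_force": force on a finger pad.
Only numpy, scipy, OpenCV 4.12 (cv2) and the standard library are available. Lean on these libraries where they do the work, as an engineer would, in place of code of your own. Each camera call takes 0.05 s, during which the arm holds its last target. There are 200 camera calls.

TASK

The small grey bench valve is shut and its red handwheel has a lot of lost motion in the hub. Take hold of the black handle on the rim and turn the wheel anticlockwise (seen from above) until you feel the slack run out and the stem start to drive, then count one full turn of the wheel from that point, stop there and let go. The handle stands in a soft rubber bush, so turn gently in a true circle and never force it hard sideways; do not open the valve further than that one turn, and leave the things standing round the valve where they are.

Things in the scene. Friction and masses are not known exactly. Their poses are not given: they have to be found in the camera images.
- valve: Grey flanged gate valve on a dark steel foot plate (130 x 110 mm), fixed to the trolley; 174 mm over its pipe flanges (86 mm across), which lie along its own y. Origin: centre of the foot's underside, on the upright wheel axis; z up. Anticlockwise from above opens; the stem has room for 1.3 turns before a hard stop.
- wheel_mid (a point): Centre of the red three-spoke handwheel, on its axis, 153 mm above the valve's origin; the rim is 140 mm across (middle of its 14 mm round bar). It first turns almost freely (under 1 N at the handle) through slack of unknown length, 1/8 to 5/6 turn; then it drives the stem against stiff packing, a steady 8 to 10 N at the handle. Stem and wheel stay where left.
- knob_mid (a point): Point on the axis of the black upright handle on the wheel's rim, 30 mm above its foot and 22 mm below its top, 196 mm above the valve's origin and 70 mm from the wheel axis. The handle is 21 mm thick and 52 mm tall and spins freely on its own upright pin, so it may be held without turning the hand as the wheel goes round.
- bush_mid (a point): Centre of the rubber bush in the wheel's rim (24 mm steel boss) that the handle stands in, straight below knob_mid when nothing pushes it, 165 mm above the valve's origin, 70 mm from the wheel axis. The bush lets the handle shift sideways about 1 mm for each 4 N and springs back; over 6 mm tears it. A light or firm squeeze on the handle itself does no harm.
- stem_tip (a point): Centre of the top of the thin bright spindle (12 mm thick, yellow band) that sticks up 5 mm out of the nut on the wheel's hub. Shut: 176 mm above the valve's origin; it rises only 4 mm for each full turn of the stem, and does not rise at all while slack is being taken up.
- grease: Red grease tin, 72 mm across, 75 mm tall, loose bystander. Origin: centre of its underside.
- tape: Roll of yellow tape lying flat, 100 mm across, 24 mm tall, loose bystander. Origin: centre of its underside.
- spanner: Combination spanner, 188 mm long (along its y), 10 mm thick, lying loose, bystander. Origin: underside, middle of its length.
- carton: Small brown carton 61 x 76 x 42 mm (x, y, z), loose bystander. Origin: centre of its underside.
Mind the look-alikes: they are no part of the job. What is shaped like the valve but pink is not meant.

How it is judged:
By the outcome, as a careful person would: the job done as asked, in the order asked, and still so for the second after the job is handed in, with the robot touching nothing.
It also fails if it takes over 72 s, if anything falls off the work surface, if the arm or the gripper's body presses on something with over 40 N, if the wrist force passes 120 N, or if a joint passes its speed limit or range.

## Working session

There is one attempt and no reset: what is moved stays moved. The work goes in short steps, Python scripts to look and compute and a tool call to move; the robot and the scene stay as the last step left them, time stands still between calls to the robot, and variables do not carry over. Pictures are saved under pics/ and viewed, at most 10 in all, crops included, and the job is handed in when it is done.

Besides the shell and the picture viewer there is one more tool, called as name(argument=value, ...) on one line, values as JSON. drive_tool: Moves the arm, as the interface text tells. Its arguments: {"type":"object","properties":{"deltas":{"type":"array","items":{"type":"array","items":{"type":"array","items":{"type":"number"}}}},"newtons":{"type":"number"}},"required":["deltas"]}

```bash
mkdir -p pics; cat > h.py <<'E'
import numpy as np,cv2
from workcell import *
def pts(name,d):
    c=calibration(name);K=np.array(c["mtx"]);T=np.array(c["world_from_camera"])
    v,u=np.mgrid[0:384,0:512]
    r=rays(name,np.stack([u.ravel(),v.ravel()],1)).reshape(384,512,3)
    return r*d[...,None]+T[:3,3]
def rays(name,uv):
    c=calibration(name);K=np.array(c["mtx"]);T=np.array(c["world_from_camera"])
    x=np.c_[(uv[:,0]-K[0,2])/K[0,0],(uv[:,1]-K[1,2])/K[1,1]];s=x.copy()
    for _ in range(20): s=x/(1+c["k1"]*(s**2).sum(1,keepdims=True))
    return np.c_[s[:,0],-s[:,1],-np.ones(len(s))]@T[:3,:3].T
def onplane(name,uv,z):
    uv=np.atleast_2d(np.float64(uv));T=np.array(calibration(name)["world_from_camera"]);r=rays(name,uv)
    return T[:3,3]+r*((z-T[2,3])/r[:,2])[:,None]
E
python3 - <<'E'
from h import *
for n in("side","top"):
    p,d=read_camera(n);cv2.imwrite(f"pics/{n}0.png",p[...,::-1]);np.savez(f"{n}0",p=p,d=d)
    print(n,np.round(calibration(n)["world_from_camera"],3).tolist(),(d>0).mean())
s=get_state();print(s["clock"],s["tcp_pos"],s["orientation"],s["wrist_force"])
E
```

```text
side [[-0.962, 0.094, -0.256, 0.221], [-0.273, -0.381, 0.883, 1.235], [-0.015, 0.92, 0.392, 0.657], [0.0, 0.0, 0.0, 1.0]] 0.9954121907552084
top [[0.006, 0.986, -0.167, 0.412], [-1.0, 0.008, 0.011, 0.041], [0.012, 0.166, 0.986, 0.993], [0.0, 0.0, 0.0, 1.0]] 0.9960988362630209
0.1 [ 0.20447407 -0.53694458  0.23050865] [-7.99281375e-04  9.83503332e-01  1.80888240e-01 -3.58573597e-05] [-0.48253018  0.40322535  0.99285756]
```

View pics/side0.png

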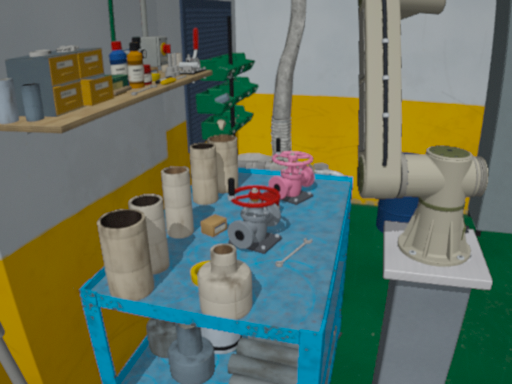

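View pics/top0.png

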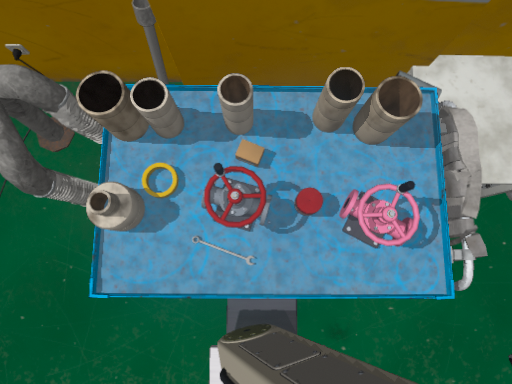

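Both views show two candidates. The grey valve with the red wheel is at top (235,197), handle (219,168), and at side (255,197), handle (231,186). The pink look-alike is at top (388,214), handle (406,186). I choose the red wheel on the grey body. The grease tin is at top (309,201).

```bash
python3 - <<'E'
from h import *
z=np.load("top0.npz");p=z["p"];d=z["d"]
P=pts("top",d);hsv=cv2.cvtColor(p,cv2.COLOR_RGB2HSV)
red=((hsv[...,0]<6)|(hsv[...,0]>174))&(hsv[...,1]>170)&(hsv[...,2]>60)
red[:,:195]=0;red[:,280:]=0
m=red&(P[...,2]>0.14)&(P[...,2]<.175)
v,u=np.nonzero(m);h=cv2.convexHull(np.c_[u,v].astype(np.int32))
w=onplane("top",h[:,0],0.153)[:,:2];c,r=cv2.minEnclosingCircle(w.astype(np.float32));print("wheel",c,r,P[m][:,2].mean())
A=np.c_[2*w,np.ones(len(w))];s=np.linalg.lstsq(A,(w**2).sum(1),rcond=None)[0];print("fit",s[:2],np.sqrt(s[2]+s[0]**2+s[1]**2))
k=(P[...,2]>0.19)&(P[...,2]<.24)&(hsv[...,2]<80);k[:,:195]=0;k[:,280:]=0;k[:150]=0;k[200:]=0
print("knob n",k.sum(),np.median(P[k],0),P[k].max(0),P[k].min(0))
print("knobtop px",onplane("top",[[218.5,167.5]],.218))
for n,(a,b) in dict(grease=(309,201),carton=(250,152),pinkhub=(388,214),pinkknob=(407,186),tape=(145,180),pipe=(236,85)).items(): print(n,P[b,a].round(3))
c=cv2.resize(p[140:260,180:330],None,fx=4,fy=4,interpolation=cv2.INTER_CUBIC)
q=np.load("side0.npz")["p"][160:265,180:330];q=cv2.resize(q,None,fx=4,fy=4,interpolation=cv2.INTER_CUBIC)
cv2.imwrite("pics/crop0.png",cv2.resize(np.vstack([c,q]),(480,720))[...,::-1][:600] if 0 else cv2.resize(np.vstack([c,q]),None,fx=.66,fy=.66)[...,::-1])
E
```

```text
wheel (0.5419347286224365, 0.08812516182661057) 0.07452843338251114 0.1606261994644546
fit [0.54164583 0.08823653] 0.07371209524875823
knob n 71 [0.59617163 0.12396439 0.21740618] [0.60876937 0.13337455 0.22056224] [0.58898031 0.11615389 0.19105644]
knobtop px [[0.59714836 0.1228583  0.218     ]]
grease [ 0.541 -0.107  0.074]
carton [0.686 0.053 0.04 ]
pinkhub [ 0.498 -0.281  0.17 ]
pinkknob [ 0.558 -0.311  0.216]
tape [0.606 0.353 0.022]
pipe [0.829 0.089 0.162]
```

View pics/crop0.png

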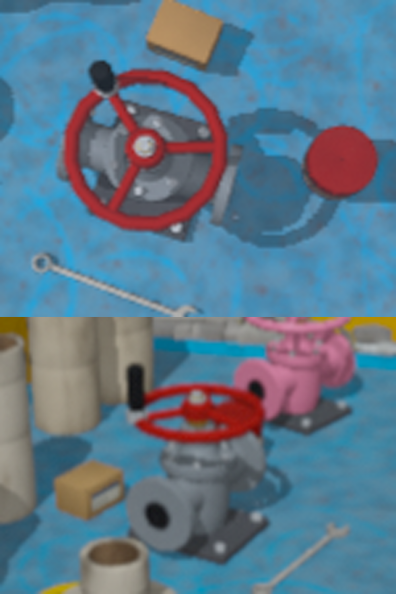

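drive_tool(deltas=[[[0,0.03,-0.02,-0.06,0,0,-5],[0,0.6,-0.478,-0.08,0,0,-69.16],[0,0.6,-0.478,-0.08,0,0,-69.16],[0,0.6,-0.478,-0.08,0,0,-69.16],[0,0.6,-0.478,-0.08,0,0,-69.16],[0,0.6,-0.478,-0.08,0,0,-69.16],[0,0.6,-0.478,-0.08,0,0,-69.16],[0,0.6,-0.478,-0.08,0,0,-69.16],[0,0.6,-0.478,-0.08,0,0,-69.16],[0,0.6,-0.478,-0.08,0,0,-69.16],[0,0.6,-0.478,-0.08,0,0,-69.16],[0,0.6,-0.478,-0.08,0,0,-69.16]]], newtons=40)

```text
clock: 1.6
tcp_pos: [0.5716, 0.0834, 0.3093]
orientation: [0.0, 0.707, 0.707, -0.0]
wrist_force: [1.0, -0.2, 0.0]
finger_gap: 0.085
grip_force: 0.0
```

drive_tool(deltas=[[[0,0.04,0.025,0.02,0,0,0],[0,0.04,0.025,0.04,0,0,0],[0,0.04,0.025,0.04,0,0,0]]])

```text
clock: 1.98
tcp_pos: [0.5947, 0.122, 0.267]
orientation: [-0.002, 0.707, 0.708, -0.002]
wrist_force: [-0.7, -0.7, -0.6]
finger_gap: 0.0855
grip_force: 0.0
```

```bash
python3 - <<'E'
from h import *
s=get_state();print(s["clock"],s["tcp_pos"].round(4),s["wrist_force"],s["joint_pos"])
# handle from start pictures: side view dark column
p=np.load("side0.npz")["p"];d=np.load("side0.npz")["d"];P=pts("side",d);hsv=cv2.cvtColor(p,cv2.COLOR_RGB2HSV)
k=(hsv[...,2]<70)&(P[...,2]>.17)&(P[...,2]<.23);k[:,:215]=0;k[:,245:]=0
v,u=np.nonzero(k);print(len(u),u.mean(),v.min(),v.max(),P[k].mean(0))
# intersect side ray with top ray
o1=np.array(calibration("side")["world_from_camera"])[:3,3]
for vv in range(v.min(),v.max()+1,3):
    uu=u[v==vv].mean() if (v==vv).any() else None; print(vv,uu)
a=(u.mean(),v.mean());print("side centroid on z .192/.196",onplane("side",[a],.192),onplane("side",[a],.196))
q,dd=read_camera("side");cv2.imwrite("pics/s1.png",cv2.resize(q[110:260,170:340],None,fx=4,fy=3.9)[...,::-1])
E
```

```text
1.975 [0.5947 0.122  0.267 ] [-0.72163535 -0.66981916 -0.616018  ] [ 7.02689541e-02  3.77075656e-01  2.23747929e-01  1.42262765e+00
 -1.66703975e-04  1.63978233e+00]
137 229.5839416058394 78 194 [ 0.80971507 -0.47711939  0.19233872]
78 231.0
81 221.8
84 231.0
87 None
90 None
93 None
96 None
99 None
102 None
105 None
108 None
111 None
114 None
117 None
120 None
123 None
126 None
129 None
132 None
135 228.0
138 None
141 None
144 None
147 None
150 None
153 None
156 None
159 None
162 None
165 None
168 None
171 None
174 None
177 None
180 230.5
183 230.5
186 231.0
189 231.5
192 231.0
side centroid on z .192/.196 [[ 0.69898139 -0.15953981  0.192     ]] [[ 0.69486634 -0.14754011  0.196     ]]
```

View pics/s1.png

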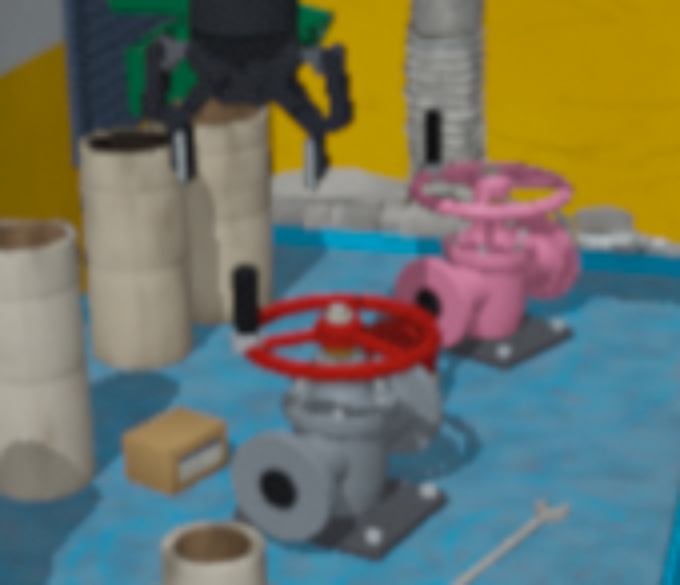

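Crop: open fingers at about x 182 and 315, and the handle at (245,300) is centred between them in x. The pink look-alike is well to the right.

```bash
python3 - <<'E'
from h import *
z=np.load("side0.npz");P=pts("side",z["d"])
print(onplane("side",[[231,187]],.192),[P[v,231].round(3) for v in(181,184,187,190)])
z=np.load("top0.npz");P=pts("top",z["d"]);p=z["p"]
k=(p.max(2)<70)&(P[...,2]>.206)&(P[...,2]<.235);k[:,:205]=0;k[:,235:]=0;k[:155]=0;k[185:]=0
v,u=np.nonzero(k);print(len(u),u.mean(),v.mean(),onplane("top",[[u.mean(),v.mean()]],.215))
E
```

```text
[[0.59802179 0.13209295 0.192     ]] [array([0.596, 0.137, 0.213]), array([0.597, 0.135, 0.202]), array([0.599, 0.13 , 0.191]), array([0.596, 0.139, 0.185])]
55 217.92727272727274 167.25454545454545 [[0.5984351  0.12450887 0.215     ]]
```

drive_tool(deltas=[[[0,0.003,0.003,0.03,0,0,0],[0,0.003,0.003,0.06,0,0,0],[0,0.003,0.003,0.08,0,0,0],[0,0.003,0.003,0.086,0,0,0],[0,0.003,0.003,0.086,0,0,0]]])

```text
clock: 2.65
tcp_pos: [0.5993, 0.1239, 0.1846]
orientation: [0.0, 0.707, 0.707, 0.0]
wrist_force: [-0.0, -0.0, 0.6]
finger_gap: 0.0855
grip_force: 0.0
```

drive_tool(deltas=[[[130,0,0,0.002,0,0,0],[255,0,0,0.002,0,0,0],[255,0,0,0.002,0,0,0],[255,0,0,0.002,0,0,0],[255,0,0,0.002,0,0,0],[255,0,0,0.002,0,0,0]]], newtons=40)

```text
clock: 3.4
tcp_pos: [0.5993, 0.1245, 0.1819]
orientation: [0.0, 0.707, 0.707, 0.0]
wrist_force: [0.5, 0.9, 2.5]
finger_gap: 0.0198
grip_force: 40.7
```

```bash
python3 - <<'E'
from h import *
for _ in range(3):
    s=get_state();print(s["tcp_pos"].round(4),s["wrist_force"].round(2),s["ft_torque"].round(2),s["finger_gap"],s["grip_force"])
E
```

```text
[0.5993 0.1245 0.1819] [0.51 0.95 2.49] [ 0.07 -0.11 -0.01] 0.019829170504148907 40.6810062019602
[0.5993 0.1245 0.1819] [0.51 0.95 2.49] [ 0.07 -0.11 -0.01] 0.019829170504148907 40.6810062019602
[0.5993 0.1245 0.1819] [0.51 0.95 2.49] [ 0.07 -0.11 -0.01] 0.019829170504148907 40.6810062019602
```

```bash
cat > t.py <<'E'
import numpy as np,sys
a0,step,nrow,ncall=map(float,sys.argv[1:5]);R=float(sys.argv[5]) if len(sys.argv)>5 else .07
for c in range(int(ncall)):
    b=np.radians(a0+c*step*nrow);o=[]
    for i in range(1,int(nrow)+1):
        e=b+np.radians(step*i);o.append([round(R*(np.sin(e)-np.sin(b)),4),round(R*(np.cos(e)-np.cos(b)),4)])
    print(round(np.degrees(b),1),o)
E
python3 t.py 32.8 4 10 1
```

```text
32.8 [[np.float64(0.004), np.float64(-0.0028)], [np.float64(0.0078), np.float64(-0.0059)], [np.float64(0.0114), np.float64(-0.0092)], [np.float64(0.0147), np.float64(-0.0127)], [np.float64(0.0178), np.float64(-0.0165)], [np.float64(0.0207), np.float64(-0.0205)], [np.float64(0.0232), np.float64(-0.0247)], [np.float64(0.0254), np.float64(-0.029)], [np.float64(0.0273), np.float64(-0.0335)], [np.float64(0.0289), np.float64(-0.0381)]]
```

drive_tool(deltas=[[[255,0.004,-0.0028,0,0,0,0],[255,0.0078,-0.0059,0,0,0,0],[255,0.0114,-0.0092,0,0,0,0],[255,0.0147,-0.0127,0,0,0,0],[255,0.0178,-0.0165,0,0,0,0],[255,0.0207,-0.0205,0,0,0,0]]])

```text
clock: 4.15
tcp_pos: [0.5783, 0.1454, 0.1817]
orientation: [0.0, 0.707, 0.707, 0.0]
wrist_force: [1.6, 1.5, 2.9]
finger_gap: 0.0196
grip_force: 40.8
```

drive_tool(deltas=[[[255,0.0025,-0.0042,0,0,0,0],[255,0.0047,-0.0085,0,0,0,0],[255,0.0066,-0.013,0,0,0,0],[255,0.0082,-0.0176,0,0,0,0],[255,0.0082,-0.0176,0,0,0,0]]])

```text
clock: 4.78
tcp_pos: [0.5602, 0.1536, 0.1816]
orientation: [-0.0, 0.707, 0.707, -0.0]
wrist_force: [0.3, 3.0, 5.1]
finger_gap: 0.02
grip_force: 40.9
```

```bash
sed -i 's/round(R/float("%.4f"%(R/; s/,4),float/)),float/; s/(np.sin(b)),4)/x/' t.py; cat > t.py <<'E'
import numpy as np,sys
a0,step,nrow,ncall=map(float,sys.argv[1:5]);R=float(sys.argv[5]) if len(sys.argv)>5 else .07
for c in range(int(ncall)):
    b=np.radians(a0+c*step*nrow);e=b+np.radians(step)*np.arange(1,nrow+1)
    print(round(np.degrees(b),1),(R*np.c_[np.sin(e)-np.sin(b),np.cos(e)-np.cos(b)]).round(4).tolist())
E
python3 t.py 72.8 3 2 10
```

```text
72.8 [[0.001, -0.0035], [0.0018, -0.0071]]
78.8 [[0.0006, -0.0036], [0.001, -0.0073]]
84.8 [[0.0002, -0.0037], [0.0003, -0.0073]]
90.8 [[-0.0001, -0.0037], [-0.0005, -0.0073]]
96.8 [[-0.0005, -0.0036], [-0.0012, -0.0072]]
102.8 [[-0.0009, -0.0036], [-0.002, -0.0071]]
108.8 [[-0.0013, -0.0034], [-0.0027, -0.0068]]
114.8 [[-0.0016, -0.0033], [-0.0034, -0.0065]]
120.8 [[-0.002, -0.0031], [-0.0041, -0.0061]]
126.8 [[-0.0023, -0.0029], [-0.0047, -0.0056]]
```

```bash
python3 t.py 71.8 3 2 10
```

```text
71.8 [[0.0011, -0.0035], [0.0019, -0.0071]]
77.8 [[0.0007, -0.0036], [0.0012, -0.0072]]
83.8 [[0.0003, -0.0037], [0.0004, -0.0073]]
89.8 [[-0.0001, -0.0037], [-0.0004, -0.0073]]
95.8 [[-0.0005, -0.0036], [-0.0011, -0.0072]]
101.8 [[-0.0008, -0.0036], [-0.0019, -0.0071]]
107.8 [[-0.0012, -0.0035], [-0.0026, -0.0068]]
113.8 [[-0.0016, -0.0033], [-0.0033, -0.0065]]
119.8 [[-0.0019, -0.0031], [-0.004, -0.0062]]
125.8 [[-0.0022, -0.0029], [-0.0046, -0.0057]]
```

drive_tool(deltas=[[[255,0.0017,-0.0034,-0.0005,0,0,0],[255,0.0025,-0.007,-0.0005,0,0,0]]])

```text
clock: 5.03
tcp_pos: [0.5535, 0.1556, 0.1817]
orientation: [-0.0, 0.707, 0.707, -0.0]
wrist_force: [0.6, 2.1, 2.3]
finger_gap: 0.0193
grip_force: 40.8
```

drive_tool(deltas=[[[255,0.0007,-0.0036,0,0,0,0],[255,0.0012,-0.0072,0,0,0,0]]])

```text
clock: 5.28
tcp_pos: [0.5462, 0.1568, 0.1818]
orientation: [-0.0, 0.707, 0.707, -0.0]
wrist_force: [1.5, 0.6, 1.7]
finger_gap: 0.02
grip_force: 40.7
```

drive_tool(deltas=[[[255,0.0003,-0.0037,0,0,0,0],[255,0.0004,-0.0073,0,0,0,0]]])

```text
clock: 5.52
tcp_pos: [0.539, 0.1572, 0.1819]
orientation: [0.0, 0.707, 0.707, -0.0]
wrist_force: [1.1, -1.2, 0.8]
finger_gap: 0.0197
grip_force: 40.6
```

drive_tool(deltas=[[[255,-0.0001,-0.0037,0,0,0,0],[255,-0.0004,-0.0073,0,0,0,0]]])

```text
clock: 5.78
tcp_pos: [0.5317, 0.1568, 0.1819]
orientation: [0.0, 0.707, 0.707, -0.0]
wrist_force: [1.3, -0.4, 0.2]
finger_gap: 0.0197
grip_force: 40.6
```

drive_tool(deltas=[[[255,-0.0005,-0.0036,0,0,0,0],[255,-0.0011,-0.0072,0,0,0,0]]])

```text
clock: 6.02
tcp_pos: [0.5246, 0.1557, 0.1819]
orientation: [0.0, 0.707, 0.707, -0.0]
wrist_force: [0.9, 0.1, 0.1]
finger_gap: 0.0199
grip_force: 40.5
```

drive_tool(deltas=[[[255,-0.0008,-0.0036,0,0,0,0],[255,-0.0019,-0.0071,0,0,0,0]]])

```text
clock: 6.28
tcp_pos: [0.5176, 0.1538, 0.182]
orientation: [0.0, 0.707, 0.707, -0.0]
wrist_force: [1.0, -1.3, -0.4]
finger_gap: 0.0197
grip_force: 40.5
```

```bash
python3 t.py 107.8 3 2 12
```

```text
107.8 [[-0.0012, -0.0035], [-0.0026, -0.0068]]
113.8 [[-0.0016, -0.0033], [-0.0033, -0.0065]]
119.8 [[-0.0019, -0.0031], [-0.004, -0.0062]]
125.8 [[-0.0022, -0.0029], [-0.0046, -0.0057]]
131.8 [[-0.0025, -0.0027], [-0.0052, -0.0052]]
137.8 [[-0.0028, -0.0024], [-0.0057, -0.0046]]
143.8 [[-0.003, -0.0021], [-0.0061, -0.004]]
149.8 [[-0.0032, -0.0018], [-0.0065, -0.0033]]
155.8 [[-0.0034, -0.0014], [-0.0068, -0.0026]]
161.8 [[-0.0035, -0.0011], [-0.0071, -0.0019]]
167.8 [[-0.0036, -0.0007], [-0.0072, -0.0012]]
173.8 [[-0.0037, -0.0003], [-0.0073, -0.0004]]
```

drive_tool(deltas=[[[255,-0.0012,-0.0035,0,0,0,0],[255,-0.0026,-0.0068,0,0,0,0]]])

```text
clock: 6.52
tcp_pos: [0.5108, 0.1512, 0.182]
orientation: [0.0, 0.707, 0.707, -0.0]
wrist_force: [1.4, -2.5, -0.8]
finger_gap: 0.0199
grip_force: 40.5
```

drive_tool(deltas=[[[255,-0.0016,-0.0033,0,0,0,0],[255,-0.0033,-0.0065,0,0,0,0]]])

```text
clock: 6.78
tcp_pos: [0.5043, 0.1479, 0.182]
orientation: [0.0, 0.707, 0.707, -0.0]
wrist_force: [1.7, -1.4, -0.2]
finger_gap: 0.0202
grip_force: 40.4
```

drive_tool(deltas=[[[255,-0.0019,-0.0031,0,0,0,0],[255,-0.004,-0.0062,0,0,0,0]]])

```text
clock: 7.02
tcp_pos: [0.4982, 0.1439, 0.182]
orientation: [0.0, 0.707, 0.707, 0.0]
wrist_force: [1.4, -1.7, -0.9]
finger_gap: 0.02
grip_force: 40.4
```

drive_tool(deltas=[[[255,-0.0022,-0.0029,0,0,0,0],[255,-0.0046,-0.0057,0,0,0,0]]])

```text
clock: 7.28
tcp_pos: [0.4925, 0.1393, 0.1821]
orientation: [0.0, 0.707, 0.707, 0.0]
wrist_force: [2.7, -2.2, -1.3]
finger_gap: 0.0196
grip_force: 40.4
```

drive_tool(deltas=[[[255,-0.003,-0.0023,0,0,0,0],[255,-0.0057,-0.0048,0,0,0,0]]])

```text
clock: 7.52
tcp_pos: [0.4875, 0.1338, 0.1821]
orientation: [-0.0, 0.707, 0.707, 0.0]
wrist_force: [1.3, -0.2, -0.3]
finger_gap: 0.0201
grip_force: 40.4
```

drive_tool(deltas=[[[255,-0.0028,-0.0024,0,0,0,0],[255,-0.0057,-0.0046,0,0,0,0]]])

```text
clock: 7.78
tcp_pos: [0.483, 0.128, 0.1821]
orientation: [-0.0, 0.707, 0.707, 0.0]
wrist_force: [2.5, -0.6, -0.8]
finger_gap: 0.0199
grip_force: 40.4
```

drive_tool(deltas=[[[255,-0.003,-0.0021,0,0,0,0],[255,-0.0061,-0.004,0,0,0,0]]])

```text
clock: 8.02
tcp_pos: [0.4791, 0.1219, 0.1821]
orientation: [0.0, 0.707, 0.707, 0.0]
wrist_force: [2.1, -1.0, -0.2]
finger_gap: 0.0196
grip_force: 40.4
```

drive_tool(deltas=[[[255,-0.0032,-0.0018,0,0,0,0],[255,-0.0065,-0.0033,0,0,0,0]]])

```text
clock: 8.28
tcp_pos: [0.4758, 0.1153, 0.1821]
orientation: [0.0, 0.707, 0.707, 0.0]
wrist_force: [1.9, -0.8, -1.0]
finger_gap: 0.0201
grip_force: 40.5
```

drive_tool(deltas=[[[255,-0.0034,-0.0014,0,0,0,0],[255,-0.0068,-0.0026,0,0,0,0]]])

```text
clock: 8.52
tcp_pos: [0.4732, 0.1085, 0.1821]
orientation: [0.0, 0.707, 0.707, 0.0]
wrist_force: [1.3, 0.6, -0.1]
finger_gap: 0.0195
grip_force: 40.5
```

drive_tool(deltas=[[[255,-0.0035,-0.0011,0,0,0,0],[255,-0.0071,-0.0019,0,0,0,0]]])

```text
clock: 8.78
tcp_pos: [0.4713, 0.1014, 0.1821]
orientation: [0.0, 0.707, 0.707, 0.0]
wrist_force: [1.8, 0.7, -1.0]
finger_gap: 0.0201
grip_force: 40.5
```

```bash
python3 t.py 167 3 2 16
```

```text
167.0 [[-0.0036, -0.0007], [-0.0072, -0.0013]]
173.0 [[-0.0036, -0.0004], [-0.0073, -0.0005]]
179.0 [[-0.0037, 0.0], [-0.0073, 0.0003]]
185.0 [[-0.0036, 0.0004], [-0.0073, 0.001]]
191.0 [[-0.0036, 0.0008], [-0.0071, 0.0018]]
197.0 [[-0.0035, 0.0012], [-0.0069, 0.0025]]
203.0 [[-0.0033, 0.0015], [-0.0066, 0.0032]]
209.0 [[-0.0032, 0.0019], [-0.0062, 0.0039]]
215.0 [[-0.0029, 0.0022], [-0.0058, 0.0045]]
221.0 [[-0.0027, 0.0025], [-0.0053, 0.0051]]
227.0 [[-0.0024, 0.0027], [-0.0047, 0.0056]]
233.0 [[-0.0021, 0.003], [-0.0041, 0.0061]]
239.0 [[-0.0018, 0.0032], [-0.0034, 0.0065]]
245.0 [[-0.0015, 0.0034], [-0.0027, 0.0068]]
251.0 [[-0.0011, 0.0035], [-0.002, 0.007]]
257.0 [[-0.0007, 0.0036], [-0.0013, 0.0072]]
```

drive_tool(deltas=[[[255,-0.0036,-0.0005,0,0,0,0],[255,-0.0072,-0.001,0,0,0,0]]])

```text
clock: 9.02
tcp_pos: [0.4703, 0.0942, 0.182]
orientation: [-0.0, 0.707, 0.707, -0.0]
wrist_force: [1.3, 0.4, -0.4]
finger_gap: 0.0195
grip_force: 40.5
```

drive_tool(deltas=[[[255,-0.0036,-0.0004,0,0,0,0],[255,-0.0073,-0.0005,0,0,0,0]]])

```text
clock: 9.28
tcp_pos: [0.4699, 0.0869, 0.1821]
orientation: [0.0, 0.707, 0.707, 0.0]
wrist_force: [1.4, 1.0, 0.2]
finger_gap: 0.0199
grip_force: 40.5
```

drive_tool(deltas=[[[255,-0.0037,0,0,0,0,0],[255,-0.0073,0.0003,0,0,0,0]]])

```text
clock: 9.52
tcp_pos: [0.4702, 0.0796, 0.1821]
orientation: [0.0, 0.707, 0.707, 0.0]
wrist_force: [1.4, 1.9, -0.2]
finger_gap: 0.0197
grip_force: 40.5
```

drive_tool(deltas=[[[255,-0.0036,0.0004,0,0,0,0],[255,-0.0073,0.001,0,0,0,0]]])

```text
clock: 9.78
tcp_pos: [0.4713, 0.0723, 0.182]
orientation: [0.0, 0.707, 0.707, 0.0]
wrist_force: [1.7, 1.3, 0.6]
finger_gap: 0.0196
grip_force: 40.5
```

drive_tool(deltas=[[[255,-0.0036,0.0008,0,0,0,0],[255,-0.0071,0.0018,0,0,0,0]]])

```text
clock: 10.02
tcp_pos: [0.4731, 0.0652, 0.1821]
orientation: [0.0, 0.707, 0.707, 0.0]
wrist_force: [1.9, 1.4, -0.8]
finger_gap: 0.0199
grip_force: 40.5
```

drive_tool(deltas=[[[255,-0.0035,0.0012,0,0,0,0],[255,-0.0069,0.0025,0,0,0,0]]])

```text
clock: 10.28
tcp_pos: [0.4756, 0.0584, 0.182]
orientation: [-0.0, 0.707, 0.707, 0.0]
wrist_force: [2.4, 1.7, -0.1]
finger_gap: 0.0194
grip_force: 40.5
```

drive_tool(deltas=[[[255,-0.0033,0.0015,0,0,0,0],[255,-0.0066,0.0032,0,0,0,0]]])

```text
clock: 10.52
tcp_pos: [0.4788, 0.0518, 0.182]
orientation: [-0.0, 0.707, 0.707, 0.0]
wrist_force: [1.9, 1.4, -0.0]
finger_gap: 0.0197
grip_force: 40.4
```

drive_tool(deltas=[[[255,-0.0032,0.0019,0,0,0,0],[255,-0.0062,0.0039,0,0,0,0]]])

```text
clock: 10.78
tcp_pos: [0.4827, 0.0456, 0.182]
orientation: [-0.0, 0.707, 0.707, 0.0]
wrist_force: [2.4, 2.0, -1.0]
finger_gap: 0.0203
grip_force: 40.4
```

drive_tool(deltas=[[[255,-0.0026,0.0025,0,0,0,0],[255,-0.0055,0.0048,0,0,0,0]]])

```text
clock: 11.02
tcp_pos: [0.4873, 0.0401, 0.182]
orientation: [-0.0, 0.707, 0.707, -0.0]
wrist_force: [2.4, 2.4, -0.2]
finger_gap: 0.02
grip_force: 40.5
```

drive_tool(deltas=[[[255,-0.0027,0.0025,0,0,0,0],[255,-0.0053,0.0051,0,0,0,0]]])

```text
clock: 11.28
tcp_pos: [0.4925, 0.0348, 0.182]
orientation: [-0.0, 0.707, 0.707, -0.0]
wrist_force: [1.7, 2.7, -0.4]
finger_gap: 0.02
grip_force: 40.5
```

drive_tool(deltas=[[[255,-0.0024,0.0027,0,0,0,0],[255,-0.0047,0.0056,0,0,0,0]]])

```text
clock: 11.52
tcp_pos: [0.4981, 0.0301, 0.182]
orientation: [-0.0, 0.707, 0.707, -0.0]
wrist_force: [1.4, 1.8, 0.3]
finger_gap: 0.0202
grip_force: 40.5
```

drive_tool(deltas=[[[255,-0.0021,0.003,0,0,0,0],[255,-0.0041,0.0061,0,0,0,0]]])

```text
clock: 11.78
tcp_pos: [0.5042, 0.026, 0.182]
orientation: [-0.0, 0.707, 0.707, -0.0]
wrist_force: [1.1, 2.6, -1.5]
finger_gap: 0.0198
grip_force: 40.5
```

drive_tool(deltas=[[[255,-0.0018,0.0032,0,0,0,0],[255,-0.0034,0.0065,0,0,0,0]]])

```text
clock: 12.02
tcp_pos: [0.5107, 0.0226, 0.182]
orientation: [-0.0, 0.707, 0.707, -0.0]
wrist_force: [1.3, 2.5, -0.8]
finger_gap: 0.0198
grip_force: 40.5
```

drive_tool(deltas=[[[255,-0.0015,0.0034,0,0,0,0],[255,-0.0027,0.0068,0,0,0,0]]])

```text
clock: 12.28
tcp_pos: [0.5175, 0.0199, 0.182]
orientation: [-0.0, 0.707, 0.707, -0.0]
wrist_force: [0.8, 1.9, 0.4]
finger_gap: 0.0196
grip_force: 40.5
```

drive_tool(deltas=[[[255,-0.0011,0.0035,0,0,0,0],[255,-0.002,0.007,0,0,0,0]]])

```text
clock: 12.52
tcp_pos: [0.5246, 0.0179, 0.182]
orientation: [-0.0, 0.707, 0.707, -0.0]
wrist_force: [-0.1, 3.1, -0.0]
finger_gap: 0.0197
grip_force: 40.5
```

drive_tool(deltas=[[[255,-0.0007,0.0036,0,0,0,0],[255,-0.0013,0.0072,0,0,0,0]]])

```text
clock: 12.78
tcp_pos: [0.5318, 0.0166, 0.182]
orientation: [-0.0, 0.707, 0.707, -0.0]
wrist_force: [0.4, 2.1, 0.3]
finger_gap: 0.0199
grip_force: 40.5
```

```bash
python3 t.py 263 3 2 14
```

```text
263.0 [[-0.0004, 0.0036], [-0.0005, 0.0073]]
269.0 [[0.0, 0.0037], [0.0003, 0.0073]]
275.0 [[0.0004, 0.0036], [0.001, 0.0073]]
281.0 [[0.0008, 0.0036], [0.0018, 0.0071]]
287.0 [[0.0012, 0.0035], [0.0025, 0.0069]]
293.0 [[0.0015, 0.0033], [0.0032, 0.0066]]
299.0 [[0.0019, 0.0032], [0.0039, 0.0062]]
305.0 [[0.0022, 0.0029], [0.0045, 0.0058]]
311.0 [[0.0025, 0.0027], [0.0051, 0.0053]]
317.0 [[0.0027, 0.0024], [0.0056, 0.0047]]
323.0 [[0.003, 0.0021], [0.0061, 0.0041]]
329.0 [[0.0032, 0.0018], [0.0065, 0.0034]]
335.0 [[0.0034, 0.0015], [0.0068, 0.0027]]
341.0 [[0.0035, 0.0011], [0.007, 0.002]]
```

drive_tool(deltas=[[[255,-0.0001,0.0036,0,0,0,0],[255,-0.0002,0.0073,0,0,0,0]]])

```text
clock: 13.02
tcp_pos: [0.5391, 0.0164, 0.182]
orientation: [0.0, 0.707, 0.707, -0.0]
wrist_force: [-0.8, 1.9, 0.8]
finger_gap: 0.02
grip_force: 40.5
```

drive_tool(deltas=[[[255,0,0.0037,0,0,0,0],[255,0.0003,0.0073,0,0,0,0]]])

```text
clock: 13.28
tcp_pos: [0.5465, 0.0167, 0.182]
orientation: [0.0, 0.707, 0.707, -0.0]
wrist_force: [-0.8, 0.4, 0.2]
finger_gap: 0.0201
grip_force: 40.5
```

drive_tool(deltas=[[[255,0.0004,0.0036,0,0,0,0],[255,0.001,0.0073,0,0,0,0]]])

```text
clock: 13.52
tcp_pos: [0.5537, 0.0178, 0.182]
orientation: [0.0, 0.707, 0.707, -0.0]
wrist_force: [-1.3, 0.6, -0.5]
finger_gap: 0.0199
grip_force: 40.5
```

drive_tool(deltas=[[[255,0.0008,0.0036,0,0,0,0],[255,0.0018,0.0071,0,0,0,0]]])

```text
clock: 13.78
tcp_pos: [0.5609, 0.0196, 0.182]
orientation: [0.0, 0.707, 0.707, -0.0]
wrist_force: [-0.4, 1.1, 0.9]
finger_gap: 0.0198
grip_force: 40.5
```

drive_tool(deltas=[[[255,0.0012,0.0035,0,0,0,0],[255,0.0025,0.0069,0,0,0,0]]])

```text
clock: 14.02
tcp_pos: [0.5678, 0.0221, 0.1821]
orientation: [0.0, 0.707, 0.707, -0.0]
wrist_force: [-0.2, 0.4, 0.6]
finger_gap: 0.0199
grip_force: 40.5
```

drive_tool(deltas=[[[255,0.0015,0.0033,0,0,0,0],[255,0.0032,0.0066,0,0,0,0]]])

```text
clock: 14.28
tcp_pos: [0.5744, 0.0254, 0.182]
orientation: [0.0, 0.707, 0.707, -0.0]
wrist_force: [0.3, 0.6, 0.1]
finger_gap: 0.0194
grip_force: 40.5
```

drive_tool(deltas=[[[255,0.0019,0.0032,0,0,0,0],[255,0.0039,0.0062,0,0,0,0]]])

```text
clock: 14.52
tcp_pos: [0.5806, 0.0293, 0.1821]
orientation: [0.0, 0.707, 0.707, -0.0]
wrist_force: [-0.7, -0.1, 1.3]
finger_gap: 0.0196
grip_force: 40.5
```

drive_tool(deltas=[[[255,0.0022,0.0029,0,0,0,0],[255,0.0045,0.0058,0,0,0,0]]])

```text
clock: 14.78
tcp_pos: [0.5844, 0.0325, 0.1817]
orientation: [-0.0, 0.707, 0.707, -0.003]
wrist_force: [-6.6, -5.9, 3.2]
finger_gap: 0.02
grip_force: 40.9
```

Slack ended at a wheel angle of about 306.7° (free at 305.6°, 8.9 N drive at 309.6° of hand angle, less about 1.8° of bush shift). The goal is 666.7°, now driving.

```bash
python3 t.py 311 4 6 15
```

```text
311.0 [[0.0033, 0.0036], [0.0069, 0.0069], [0.0107, 0.01], [0.0147, 0.0128], [0.0189, 0.0153], [0.0232, 0.0175]]
335.0 [[0.0045, 0.0019], [0.0091, 0.0035], [0.0138, 0.0048], [0.0186, 0.0057], [0.0235, 0.0063], [0.0284, 0.0065]]
359.0 [[0.0049, -0.0001], [0.0098, -0.0005], [0.0146, -0.0013], [0.0193, -0.0024], [0.024, -0.0038], [0.0286, -0.0056]]
383.0 [[0.0044, -0.0021], [0.0087, -0.0044], [0.0128, -0.0071], [0.0167, -0.01], [0.0204, -0.0132], [0.0238, -0.0167]]
407.0 [[0.0032, -0.0037], [0.0061, -0.0076], [0.0088, -0.0117], [0.0112, -0.016], [0.0132, -0.0204], [0.015, -0.025]]
431.0 [[0.0014, -0.0047], [0.0025, -0.0094], [0.0033, -0.0143], [0.0037, -0.0191], [0.0038, -0.024], [0.0035, -0.0289]]
455.0 [[-0.0006, -0.0048], [-0.0015, -0.0096], [-0.0028, -0.0144], [-0.0044, -0.019], [-0.0063, -0.0235], [-0.0085, -0.0278]]
479.0 [[-0.0025, -0.0042], [-0.0053, -0.0082], [-0.0084, -0.012], [-0.0117, -0.0156], [-0.0153, -0.0189], [-0.0191, -0.022]]
503.0 [[-0.004, -0.0028], [-0.0082, -0.0053], [-0.0125, -0.0075], [-0.017, -0.0094], [-0.0217, -0.011], [-0.0264, -0.0123]]
527.0 [[-0.0048, -0.0009], [-0.0096, -0.0015], [-0.0145, -0.0018], [-0.0194, -0.0017], [-0.0243, -0.0013], [-0.0291, -0.0005]]
551.0 [[-0.0048, 0.0011], [-0.0094, 0.0025], [-0.014, 0.0043], [-0.0184, 0.0063], [-0.0227, 0.0087], [-0.0268, 0.0114]]
575.0 [[-0.0039, 0.0029], [-0.0076, 0.0061], [-0.011, 0.0096], [-0.0142, 0.0133], [-0.0172, 0.0172], [-0.0199, 0.0213]]
599.0 [[-0.0024, 0.0043], [-0.0044, 0.0087], [-0.0062, 0.0133], [-0.0076, 0.0179], [-0.0087, 0.0227], [-0.0095, 0.0275]]
623.0 [[-0.0004, 0.0049], [-0.0005, 0.0098], [-0.0003, 0.0146], [0.0003, 0.0195], [0.0013, 0.0243], [0.0025, 0.029]]
647.0 [[0.0016, 0.0046], [0.0035, 0.0091], [0.0057, 0.0135], [0.0082, 0.0177], [0.011, 0.0217], [0.0141, 0.0255]]
```

drive_tool(deltas=[[[255,0.0033,0.0036,0,0,0,0],[255,0.0069,0.0069,0,0,0,0],[255,0.0107,0.01,0,0,0,0],[255,0.0147,0.0128,0,0,0,0],[255,0.0189,0.0153,0,0,0,0],[255,0.0232,0.0175,0,0,0,0]]], newtons=55)

```text
clock: 15.52
tcp_pos: [0.6027, 0.0547, 0.1819]
orientation: [0.001, 0.708, 0.707, -0.003]
wrist_force: [-3.9, -7.0, 1.8]
finger_gap: 0.0196
grip_force: 53.9
```

drive_tool(deltas=[[[255,0.0045,0.0019,0,0,0,0],[255,0.0091,0.0035,0,0,0,0],[255,0.0138,0.0048,0,0,0,0],[255,0.0186,0.0057,0,0,0,0],[255,0.0235,0.0063,0,0,0,0],[255,0.0284,0.0065,0,0,0,0]]])

```text
clock: 16.27
tcp_pos: [0.6105, 0.0826, 0.1821]
orientation: [0.002, 0.708, 0.706, -0.002]
wrist_force: [-1.2, -9.0, 0.1]
finger_gap: 0.0195
grip_force: 53.8
```

drive_tool(deltas=[[[255,0.0049,-0.0001,0,0,0,0],[255,0.0098,-0.0005,0,0,0,0],[255,0.0146,-0.0013,0,0,0,0],[255,0.0193,-0.0024,0,0,0,0],[255,0.024,-0.0038,0,0,0,0],[255,0.0286,-0.0056,0,0,0,0]]])

```text
clock: 17.02
tcp_pos: [0.6063, 0.1112, 0.1823]
orientation: [0.003, 0.708, 0.706, -0.001]
wrist_force: [1.7, -7.5, -0.1]
finger_gap: 0.0196
grip_force: 53.7
```

drive_tool(deltas=[[[255,0.0044,-0.0021,0,0,0,0],[255,0.0087,-0.0044,0,0,0,0],[255,0.0128,-0.0071,0,0,0,0],[255,0.0167,-0.01,0,0,0,0],[255,0.0204,-0.0132,0,0,0,0],[255,0.0238,-0.0167,0,0,0,0]]])

```text
clock: 17.77
tcp_pos: [0.5909, 0.1356, 0.1825]
orientation: [0.003, 0.708, 0.706, 0.001]
wrist_force: [5.6, -6.6, -2.3]
finger_gap: 0.0194
grip_force: 53.7
```

drive_tool(deltas=[[[255,0.0032,-0.0037,0,0,0,0],[255,0.0061,-0.0076,0,0,0,0],[255,0.0088,-0.0117,0,0,0,0],[255,0.0112,-0.016,0,0,0,0],[255,0.0132,-0.0204,0,0,0,0],[255,0.015,-0.025,0,0,0,0]]])

```text
clock: 18.52
tcp_pos: [0.5668, 0.1517, 0.1827]
orientation: [0.003, 0.708, 0.707, 0.002]
wrist_force: [8.5, -3.6, -3.4]
finger_gap: 0.0194
grip_force: 53.8
```

drive_tool(deltas=[[[255,0.0014,-0.0047,0.0004,0,0,0],[255,0.0025,-0.0094,0.0004,0,0,0],[255,0.0033,-0.0143,0.0004,0,0,0],[255,0.0037,-0.0191,0.0004,0,0,0],[255,0.0038,-0.024,0.0004,0,0,0],[255,0.0035,-0.0289,0.0004,0,0,0]]])

```text
clock: 19.27
tcp_pos: [0.5384, 0.1565, 0.1827]
orientation: [0.003, 0.707, 0.707, 0.003]
wrist_force: [7.9, 1.7, -3.9]
finger_gap: 0.0192
grip_force: 53.8
```

drive_tool(deltas=[[[255,-0.0006,-0.0048,0,0,0,0],[255,-0.0015,-0.0096,0,0,0,0],[255,-0.0028,-0.0144,0,0,0,0],[255,-0.0044,-0.019,0,0,0,0],[255,-0.0063,-0.0235,0,0,0,0],[255,-0.0085,-0.0278,0,0,0,0]]])

```text
clock: 20.02
tcp_pos: [0.5102, 0.1493, 0.1828]
orientation: [0.002, 0.707, 0.707, 0.004]
wrist_force: [8.0, 5.0, -2.3]
finger_gap: 0.0195
grip_force: 53.9
```

drive_tool(deltas=[[[255,-0.0025,-0.0042,0,0,0,0],[255,-0.0053,-0.0082,0,0,0,0],[255,-0.0084,-0.012,0,0,0,0],[255,-0.0117,-0.0156,0,0,0,0],[255,-0.0153,-0.0189,0,0,0,0],[255,-0.0191,-0.022,0,0,0,0]]])

```text
clock: 20.78
tcp_pos: [0.4869, 0.1309, 0.1826]
orientation: [0.0, 0.707, 0.708, 0.004]
wrist_force: [5.5, 7.1, -2.2]
finger_gap: 0.0194
grip_force: 54.0
```

drive_tool(deltas=[[[255,-0.004,-0.0028,0,0,0,0],[255,-0.0082,-0.0053,0,0,0,0],[255,-0.0125,-0.0075,0,0,0,0],[255,-0.017,-0.0094,0,0,0,0],[255,-0.0217,-0.011,0,0,0,0],[255,-0.0264,-0.0123,0,0,0,0]]])

```text
clock: 21.52
tcp_pos: [0.4732, 0.1047, 0.1822]
orientation: [-0.001, 0.707, 0.708, 0.003]
wrist_force: [0.8, 9.5, -0.2]
finger_gap: 0.0193
grip_force: 54.2
```

drive_tool(deltas=[[[255,-0.0048,-0.0009,0,0,0,0],[255,-0.0096,-0.0015,0,0,0,0],[255,-0.0145,-0.0018,0,0,0,0],[255,-0.0194,-0.0017,0,0,0,0],[255,-0.0243,-0.0013,0,0,0,0],[255,-0.0291,-0.0005,0,0,0,0]]])

```text
clock: 22.28
tcp_pos: [0.4714, 0.0755, 0.1819]
orientation: [-0.002, 0.706, 0.708, 0.002]
wrist_force: [-2.6, 8.9, 1.9]
finger_gap: 0.0197
grip_force: 54.4
```

drive_tool(deltas=[[[255,-0.0048,0.0011,0,0,0,0],[255,-0.0094,0.0025,0,0,0,0],[255,-0.014,0.0043,0,0,0,0],[255,-0.0184,0.0063,0,0,0,0],[255,-0.0227,0.0087,0,0,0,0],[255,-0.0268,0.0114,0,0,0,0]]])

```text
clock: 23.02
tcp_pos: [0.4816, 0.0485, 0.1816]
orientation: [-0.002, 0.707, 0.708, 0.001]
wrist_force: [-4.4, 7.5, 3.7]
finger_gap: 0.0194
grip_force: 54.6
```

drive_tool(deltas=[[[255,-0.0039,0.0029,0,0,0,0],[255,-0.0076,0.0061,0,0,0,0],[255,-0.011,0.0096,0,0,0,0],[255,-0.0142,0.0133,0,0,0,0],[255,-0.0172,0.0172,0,0,0,0],[255,-0.0199,0.0213,0,0,0,0]]])

```text
clock: 23.78
tcp_pos: [0.5018, 0.0281, 0.1814]
orientation: [-0.003, 0.707, 0.708, -0.0]
wrist_force: [-6.3, 4.6, 4.1]
finger_gap: 0.0192
grip_force: 54.8
```

drive_tool(deltas=[[[255,-0.0024,0.0043,0,0,0,0],[255,-0.0044,0.0087,0,0,0,0],[255,-0.0062,0.0133,0,0,0,0],[255,-0.0076,0.0179,0,0,0,0],[255,-0.0087,0.0227,0,0,0,0],[255,-0.0095,0.0275,0,0,0,0]]])

```text
clock: 24.52
tcp_pos: [0.5288, 0.0177, 0.1813]
orientation: [-0.002, 0.707, 0.707, -0.002]
wrist_force: [-8.6, 2.2, 5.2]
finger_gap: 0.0196
grip_force: 54.9
```

drive_tool(deltas=[[[255,-0.0004,0.0049,0,0,0,0],[255,-0.0005,0.0098,0,0,0,0],[255,-0.0003,0.0146,0,0,0,0],[255,0.0003,0.0195,0,0,0,0],[255,0.0013,0.0243,0,0,0,0],[255,0.0025,0.029,0,0,0,0]]])

```text
clock: 25.28
tcp_pos: [0.558, 0.019, 0.1814]
orientation: [-0.001, 0.707, 0.707, -0.002]
wrist_force: [-7.4, -2.8, 5.1]
finger_gap: 0.0196
grip_force: 54.9
```

```bash
python3 t.py 647 4 5 1; python3 - <<'E'
from h import *
p,d=read_camera("top");np.savez("top1",p=p,d=d);print(get_state()["tcp_pos"].round(4),get_state()["wrist_force"].round(1))
cv2.imwrite("pics/t1.png",cv2.resize(p[140:260,180:300],None,fx=4,fy=4)[...,::-1])
E
```

```text
647.0 [[0.0016, 0.0046], [0.0035, 0.0091], [0.0057, 0.0135], [0.0082, 0.0177], [0.011, 0.0217]]
[0.5587 0.0191 0.1814] [-7.8 -1.8  5.6]
```

View pics/t1.png

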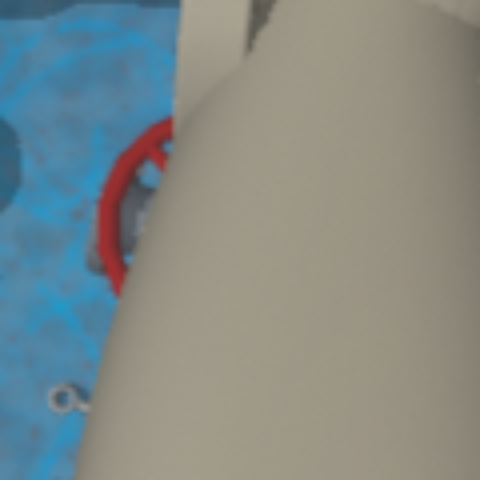

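drive_tool(deltas=[[[255,0.0016,0.0046,0,0,0,0],[255,0.0035,0.0091,0,0,0,0],[255,0.0057,0.0135,0,0,0,0],[255,0.0082,0.0177,0,0,0,0],[255,0.0103,0.0207,0,0,0,0],[255,0.0117,0.0226,0,0,0,0],[255,0.0117,0.0226,0,0,0,0],[255,0.0117,0.0226,0,0,0,0]]])

```text
clock: 26.32
tcp_pos: [0.5814, 0.0299, 0.1816]
orientation: [-0.0, 0.707, 0.707, -0.002]
wrist_force: [-6.4, -4.1, 3.3]
finger_gap: 0.0192
grip_force: 54.9
```

drive_tool(deltas=[[[255,0.0006,0.0008,0,0,0,0],[255,0.0012,0.0016,0,0,0,0],[255,0.0012,0.0016,0,0,0,0]]])

```text
clock: 26.7
tcp_pos: [0.5829, 0.031, 0.1816]
orientation: [-0.0, 0.707, 0.707, -0.002]
wrist_force: [-7.8, -4.1, 3.5]
finger_gap: 0.0195
grip_force: 54.9
```

drive_tool(deltas=[[[255,-0.0008,-0.0011,0,0,0,0],[255,-0.0016,-0.0021,0,0,0,0],[255,-0.0016,-0.0021,0,0,0,0]]])

```text
clock: 27.08
tcp_pos: [0.5818, 0.0301, 0.1817]
orientation: [-0.0, 0.707, 0.707, -0.001]
wrist_force: [-4.2, -2.8, 4.3]
finger_gap: 0.0194
grip_force: 54.7
```

drive_tool(deltas=[[[255,-0.0013,-0.0018,0,0,0,0],[255,-0.0013,-0.0018,0,0,0,0]]])

```text
clock: 27.32
tcp_pos: [0.581, 0.0294, 0.1818]
orientation: [0.0, 0.707, 0.707, 0.0]
wrist_force: [-3.1, -1.7, 2.3]
finger_gap: 0.0196
grip_force: 54.6
```

drive_tool(deltas=[[[0,0,0,0,0,0,0],[0,0,0,0,0,0,0],[0,0,0,0,0,0,0],[0,0,0,0,0,0,0],[0,0,0,0,0,0,0],[0,0,0,0,0,0,0]]])

```text
clock: 28.08
tcp_pos: [0.5809, 0.0294, 0.1816]
orientation: [0.0, 0.707, 0.707, 0.0]
wrist_force: [-0.1, -0.7, 0.9]
finger_gap: 0.0851
grip_force: 0.0
```

drive_tool(deltas=[[[0,0,0,-0.03,0,0,0],[0,0,0,-0.08,0,0,0],[0,0,0,-0.14,0,0,0],[0,-0.06,-0.02,-0.16,0,0,0],[0,-0.12,-0.04,-0.16,0,0,0],[0,-0.18,-0.06,-0.16,0,0,0],[0,-0.24,-0.08,-0.16,0,0,0],[0,-0.3,-0.1,-0.16,0,0,0],[0,-0.3,-0.1,-0.16,0,0,0]]])

```text
clock: 29.2
tcp_pos: [0.4794, -0.2743, 0.3412]
orientation: [-0.0, 0.709, 0.705, -0.0]
wrist_force: [1.3, 0.6, -0.1]
finger_gap: 0.0853
grip_force: 0.0
```

```bash
python3 - <<'E'
from h import *
p,d=read_camera("top");P=pts("top",d)
k=(p.max(2)<70)&(P[...,2]>.206)&(P[...,2]<.235);k[:,:195]=0;k[:,290:]=0;k[:150]=0;k[250:]=0
v,u=np.nonzero(k)
if len(u):
    q=onplane("top",[[u.mean(),v.mean()]],.215)[0];print(len(u),u.mean(),v.mean(),q,np.degrees(np.arctan2(q[1]-.0875,q[0]-.541)))
cv2.imwrite("pics/t2.png",cv2.resize(p[90:310,90:450],None,fx=2.2,fy=2.2)[...,::-1])
s=get_state();print(s["clock"],s["tcp_pos"],s["wrist_force"])
E
```

```text
56 258.69642857142856 176.17857142857142 [0.57820373 0.03053015 0.215     ] -56.853755384402156
29.25 [ 0.47985208 -0.27311174  0.34133075] [-0.5678707   0.01942865  0.11819098]
```

View pics/t2.png

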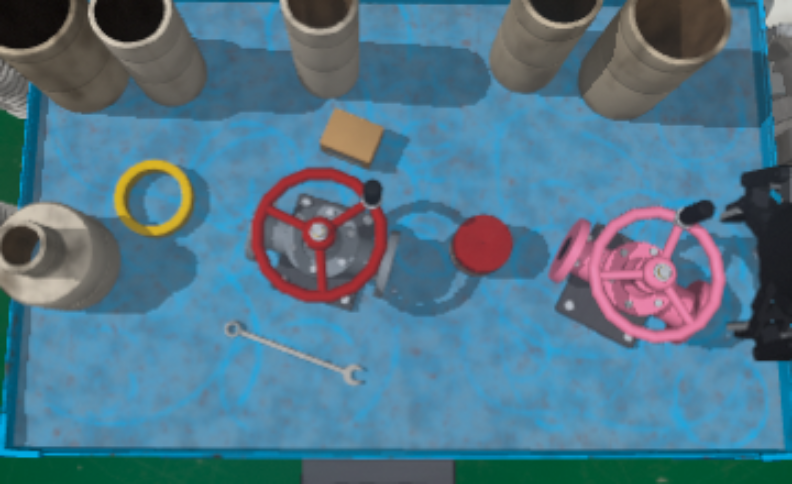

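The picture shows the handle released and upright at (372,193) on the red wheel, at about 304 to 306° against a goal of 306.7°. The tin, tape, spanner and carton have not moved and the gripper is clear.

```bash
python3 -c "
from workcell import *
print(hand_in())"
```

```text
the job is handed in; nothing more can be done
None
```

The job is handed in: I felt the slack run out after about 274° of wheel travel, drove one full turn from there (to within about 3°), and released the handle with nothing else in the scene moved.

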